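# Hitch the board-holder head onto its ball stand and latch it

### The arm

A 7-joint arm with a two-finger parallel gripper is mounted at the origin on the work surface. World frame = base frame: x ahead of the robot, y to its left, z up, the work surface at z = 0. Lengths are in mm, angles in rad, forces in N, time in s.
With the tool pointing down it reaches from about 400 to 875 mm from the base axis. Payload 4.4 kg.
Tool frame: the origin (TCP) lies on the centre line of the jaws, within the pads' length; the fingertips stand 25 mm ahead of it and the grasp point (between the pads) lies 6 mm ahead of it; x points along the fingers, y is the direction in which the jaws open and shut, and the axes are right-handed (so a half turn about x gives the same grasp; the last joint's range is limited). The gripper opens to 85 mm and grips with 20 to 120 N. Pads are 22 mm wide; open, the fingers measure 114 mm over their backs; the gripper's body (76 mm by 85 mm) begins 54 mm behind the grasp point. The pads swing forward as they close: fully open they stand 13 mm farther back than shut.
Start: joints at [-0.066, 0.628, 0.038, 1.517, -0.027, 0.996, -0.02], TCP at [650.013, 0.026, 256.313] pointing down, gripper open.
Joint ranges: [-3.06, 3.06], [-0.37, 2.12], [-1.25, 1.32], [0.18, 2.47], [-1.1, 4.24], [0.23, 1.98], [-2.94, 2.94]. Speed limits (rad/s): [2.57, 2.57, 3.14, 3.14, 3.14, 3.14, 3.14].

### API

Orientations are given as [roll, pitch, yaw] about the fixed x, y, z axes, in that order (R = Rz(yaw) Ry(pitch) Rx(roll)).
In Python, from cell import * gives the robot as it stands. The module is installed in compiled form; this text tells all that it offers.
- The arm moves only by the tool jog_arm, never from a script. Its argument "series" is a list of rows, each a list of 3 entries, a list of its own where there are three numbers: the turn, a rotation vector about the tool's x, y, z in degrees, then the shift along the tool's x, y, z in mm, then the gripper's target within -1 to 1 (shut at 1, half-way at 0, fully open at -1). In form: [[[rx, ry, rz], [dx, dy, dz], hand], ...]. A call has 1 to 8 rows; each row shifts and turns the commanded pose from where the row before left it, along the tool's axes as they then stand; what a row does not reach is not made up. A row lasts 1/8 s, in which the tool goes at most 62.5 mm and 10.7 degrees, less where a joint would pass 70% of its speed; a pose out of reach is approached as far as the arm can. A call is refused whole if a number of a shift passes 62.5 or a number of a turn 10.7, either way. A call with a gripper value outside its range is refused whole. The fingers move at their own pace and stop on an object; the grip force is fixed at half the most. Time passes only in rows, so rows that do not move let the fingers close. It gives the time, the measured TCP pose, the force and the opening at its end, in the units of the state.
- read_state(): the state, without advancing time (a new reading comes with each control period).
- get_image(name): name is "scene" or "side" or "wrist"; returns a dict with "img" (384x512x3 uint8, red, green, blue), "range_z" (384x512 float32, mm along the optical axis (not along the pixel's ray), 0 where there is no reading), "fovy" (degrees; the focal length in pixels is half the picture's height over the tangent of half this angle, whatever the lens; pixels are square), "cx", "cy" (the principal point, pixels), "k1" (the pictures are not rectified: a ray, as slopes to the right and down, at radius r is drawn at 1 + k1 r^2 times it, then the intrinsics apply), "cam_to_world" (4x4, takes a point from camera to world coordinates). Camera axes: x right, y up, looking along -z (the intrinsics and any distortion apply to the point x, -y, -z); pixel columns grow to the right and rows downward; lengths in mm; the calibration is good to about 2 mm. A picture is of the moment at which its call begins.
- finish_job(): hands the job in, once; it reports no verdict.
The state is a dict: "clock": time; "qpos": joint angles; "qd": joint speeds; "tau": joint torques, N m; "eef_pos": TCP position; "tool_rot": TCP orientation; "force": force on the tool from outside, world axes, zero at the start; "torque": the same for the moment, N m; "width": finger opening in mm.
Only numpy, scipy, OpenCV 4.12 (cv2) and the standard library are available. Lean on these libraries where they do the work, as an engineer would, in place of code of your own. Each camera call takes 0.05 s, during which the arm holds its last target. There are 200 camera calls.

### The job

Pick up the circuit-board holder by its orange handle and lower its socket gently onto the brass ball of the blue stand, with its tongue lying along the stand's metal plate, until it sits flat and fully home on the plate. Then press the red latch lever all the way down so that the holder is locked on the ball, let go and move clear. Never drop it or force it (the stand must not feel more than 40 N), and leave everything else on the bench where it is.

Things in the scene. Friction and masses are not known exactly. Their poses are not given: they have to be found in the camera images.
- stand: Fixed blue base, 110 mm wide, 16 high (x -83 to 147), with a ball mount. Origin: on the table under the NOMINAL ball axis; z up; x along the base and the metal plate above it. The mount was clamped by hand in a slot: the TRUE ball axis lies at y = 0 but anywhere from x = -18 to +18, and the plate's top anywhere from 52 to 77 above the table. Neither is measured; the clamps hold.
- nominal (a point): (Sizes in mm.) Point on the stand 52 above its origin, same axes: fixed to the base, NOT to the ball: nominal axis, lowest plate height. The plate, 62 wide, runs from x = -29 to +107 of the true ball axis. It rides on a stiff spring (1 per 25 N). On it stands a neck of 12 diameter with a brass ball of 28 diameter: its centre 26, its top 40 above the plate. Fully home, the holder's flat underside lies on the plate.
- head: Board holder, upright on the table at first, about 0.45 kg. Origin: centre of the socket's open mouth, on the flat underside; z up; x from the socket along the tongue. Grey housing 48 x 48 mm, 48 high; orange handle on top; green board in a clamp at -x (to x = -105, 74 wide, z 19 to 36); grey tongue at +x (to x = 98, 44 wide, 20 high) with the red lever above it. Pose unknown while held.
- socket (a point): The holder's origin again, same axes. The cavity above it is square, 31 mm wide (1.5 clearance to the ball each side), 42 deep, with a 12 wide latch slot in its +x wall. Its mouth flares from 31 (14 up) to 43 at the underside, so a ball up to 7 off centre enters and pushes sideways; farther off, the rim lands on its dome. Home: x along the stand's x (within about 10 degrees), tongue over the plate's long side.
- grip (a point): Centre of the orange handle: 30 mm along x, 24 wide along y (grip it across y), 40 high, 68 straight above the socket point. Same axes as the holder.
- pad (a point): Centre of the upper face of the red lever's end pad (24 mm long, 26 wide, 6 thick). Hinge: along the holder's y at x = 32, z = 34 in the holder's frame; pad centre 59 from it. The lever between is 12 wide, 6 thick. Raised it climbs away from the handle at 40 degrees (pad centre at about x = 75, z = 74 in the holder's frame); all the way down it is level (x = 91, z = 37).
- latch (a joint): Lever angle: 0 raised (0 to 0.1 at the start), 0.70 all the way down at its stop. Stiff: about 6 N at 42 mm from the hinge; it stays where it is left. Its hook swings in under the ball: if the holder is more than about 4 mm off home the hook meets the ball and the lever stops short.
- spool: Bystander: aluminium solder spool, 52 mm diameter, 40 mm high; origin under its centre.
- fluxpot: Bystander: small jar with yellow cap, 44 mm diameter, 45 mm high; origin under its centre.
- heatsink: Bystander: finned aluminium heat sink, 45 x 40 x 25 mm; origin under its centre.
- meter: Bystander: teal hand multimeter lying flat, 170 x 82 x 44 mm; origin under its centre.
- tray: Bystander: blue divided parts tray, 160 x 120 x 35 mm; origin under its centre.
- tweezers: Bystander: steel tweezers lying flat, about 130 mm long, 8 mm high; origin under the middle.
- driver: Bystander: screwdriver with a yellow handle lying flat, 170 mm long; origin under the middle.

How it is judged (in metres and radians):
On the way, in this order (a step that is already met when the one before it is completed fails the run):
1. the holder's socket is over the ball, upright and along the plate, resting on the stand, with the lever still raised (horizontal distance between socket and stand below 0.023 m and height (world z) of socket between 0.048 and 0.081 m and angle between socket's own z axis and vertical below 0.05 rad and angle between the x axis of socket and the x axis of stand, either way round below 0.2 rad and x of pad in the frame of stand above 0.04 m and contact force between head and stand above 1.5 N and value of joint latch below 0.25 rad), for 0.2 s.
2. the latch lever is pressed all the way down, the holder still seated (horizontal distance between socket and stand below 0.023 m and height (world z) of socket between 0.048 and 0.081 m and angle between socket's own z axis and vertical below 0.05 rad and angle between the x axis of socket and the x axis of stand, either way round below 0.2 rad and x of pad in the frame of stand above 0.04 m and contact force between head and stand above 1.5 N and value of joint latch above 0.64 rad), for 0.2 s.
At the end, for the whole second after the job is handed in: The holder rests on the stand's ball: socket within 23 mm of the stand's origin in plan, underside 48 to 81 mm up, tilt under 0.05 rad, its x within 0.2 rad of the stand's x, tongue over the plate, touching the stand, at rest, and the latch beyond 0.64 rad (all of step 2 and linear speed of head below 0.02 m/s).
It fails at once if the holder is dropped on the stand (falls at more than 0.12 m/s, not held, over the stand) (linear speed of head above 0.12 m/s and contact force between the fingers and head below 0.3 N and horizontal distance between socket and stand below 0.05 m and height (world z) of socket above 0.048 m).
It fails at once if the holder (or its lever) is pressed on the stand with more than 40 N (contact force between head and stand above 40 N).
It fails at once if the lever is pressed down off the stand (value of joint latch above 0.4 rad and height (world z) of socket below 0.05 m).
It fails at once if the robot itself presses on the stand with more than 40 N (contact force between stand and the arm above 40 N).
It fails at once if a bystander is moved more than 20 mm (distance of any of spool, fluxpot, heatsink, meter, tray, tweezers, driver from where it was at the start of the episode above 0.02 m).
It also fails if it takes over 72 s, if anything falls off the work surface, if the arm or the gripper's body presses on something with over 40 N, if the wrist force passes 120 N, or if a joint passes its speed limit or range.

## Working session

There is one attempt and no reset: what is moved stays moved. The work goes in short steps, Python scripts to look and compute and a tool call to move; the robot and the scene stay as the last step left them, time stands still between calls to the robot, and variables do not carry over. Pictures are saved under pics/ and viewed, about 8 in all and at most 12, crops included, and the job is handed in when it is done.

Besides the shell and the picture viewer there is one more tool, called by a JSON object that holds its "name" and its "arguments". jog_arm: Moves the arm, as the interface text tells. Its arguments: {"type":"object","properties":{"series":{"type":"array"}},"required":["series"]}

```bash
mkdir -p pics
cat > h.py <<'E'
from cell import *
import numpy as np, cv2
from scipy.spatial.transform import Rotation as R
def pts(d):
    """world points (HxWx3) from range"""
    H,W=d["range_z"].shape
    f=H/2/np.tan(np.radians(d["fovy"])/2)
    K=np.array([[f,0,d["cx"]],[0,f,d["cy"]],[0,0,1.]])
    u,v=np.meshgrid(np.arange(W),np.arange(H))
    uv=np.stack([u,v],-1).reshape(-1,1,2).astype(float)
    n=cv2.undistortPoints(uv,K,np.array([d["k1"],0,0,0.])).reshape(H,W,2)
    z=d["range_z"].astype(float)
    P=np.stack([n[...,0]*z,-n[...,1]*z,-z,np.ones_like(z)],-1)
    W_=P@np.array(d["cam_to_world"]).T
    W_=W_[...,:3]; W_[z<=0]=np.nan
    return W_
def save(d,n): cv2.imwrite(f"pics/{n}.png",d["img"][:,:,::-1])
def st():
    s=read_state(); print({k:np.round(v,3).tolist() for k,v in s.items() if k in("clock","eef_pos","tool_rot","force","width","qpos")})
    return s
E
python3 - <<'E'
from h import *
st()
a=[]
for n in("scene","side"):
    d=get_image(n); np.save(n+"_P",pts(d)); np.save(n+"_I",d["img"]); a.append(d["img"])
    print(n,d["fovy"],d["k1"],np.round(d["cam_to_world"],2).tolist())
d=get_image("wrist"); np.save("wrist_P",pts(d)); np.save("wrist_I",d["img"]);a.append(d["img"])
cv2.imwrite("pics/a.png",cv2.resize(np.vstack([np.hstack(a[:2]),np.hstack([a[2],a[2]*0])])[:,:,::-1],(800,600),interpolation=cv2.INTER_AREA))
E
```

```text
{'clock': 0.0, 'qpos': [-0.066, 0.629, 0.038, 1.518, -0.027, 0.996, -0.02], 'eef_pos': [649.427, 0.024, 255.392], 'tool_rot': [-1.563, 1.569, -3.134], 'force': [-0.596, -0.55, -0.608], 'width': 85.792}
scene 46.765238379298985 -0.0739867698862705 [[-0.87, -0.32, 0.37, 1128.18], [0.49, -0.57, 0.66, 1025.75], [-0.0, 0.76, 0.65, 1044.62], [0.0, 0.0, 0.0, 1.0]]
side 50.80929755452339 0.017042105547523688 [[0.8, 0.46, -0.39, 35.46], [-0.6, 0.6, -0.52, -703.01], [-0.0, 0.65, 0.76, 1127.46], [0.0, 0.0, 0.0, 1.0]]
```

View pics/a.png

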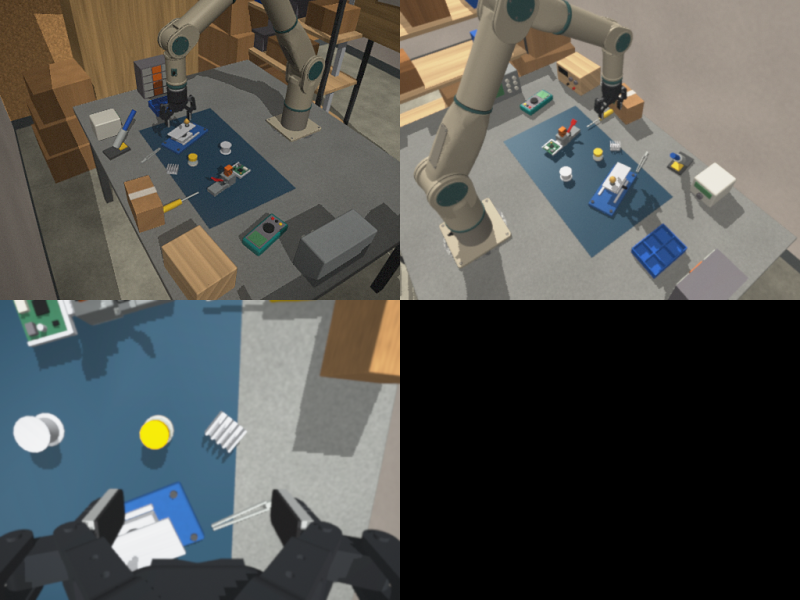

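The scene view has the holder near (232,175), with the blue stand at about (185,135) under the gripper. The side view has the holder at (563,138) and the stand at (612,188). Next I'll measure by colour.

Run:
```python
from h import *
def box(m):
    return
for n in("scene","side"):
    P=np.load(n+"_P.npy"); I=np.load(n+"_I.npy"); hsv=cv2.cvtColor(I,cv2.COLOR_RGB2HSV); h,s,v=[hsv[...,i].astype(int) for i in range(3)]
    ws=(P[...,0]>300)&(P[...,0]<950)&(abs(P[...,1])<450)&(P[...,2]>3)&(P[...,2]<200)
    ms=dict(orange=(h>6)&(h<=16)&(s>170)&(v>110),red=((h<=5)|(h>=174))&(s>150)&(v>80),green=(h>55)&(h<85)&(s>120),blue=(h>103)&(h<116)&(s>170)&(v>110),brass=(h>14)&(h<26)&(s>60)&(s<220),white=(s<40)&(v>170))
    for k,m in ms.items():
        m=(m&ws).astype(np.uint8)
        c,l,stt,ce=cv2.connectedComponentsWithStats(m)
        for i in np.argsort(-stt[1:,4])[:4]+1:
            if stt[i,4]<12: continue
            q=P[l==i]
            print(n,k,stt[i,4],np.round(ce[i]),np.round(np.nanmedian(q,0)),"pc",np.round(np.nanpercentile(q,3,0)),np.round(np.nanpercentile(q,97,0)))
a=np.load("scene_I.npy")[130:290,180:340]; b=np.load("side_I.npy")[130:290,160:320]
b=np.load("side_I.npy")[130:290,170:330]
cv2.imwrite("pics/b.png",cv2.resize(np.hstack([a,b])[:,:,::-1],(800,400),interpolation=cv2.INTER_CUBIC))
```

```text
scene orange 55 [292. 215.] [519. 183.  85.] pc [490. 143.  37.] [533. 192.  90.]
scene red 43 [277. 230.] [591. 198.  70.] pc [557. 188.  42.] [606. 211.  81.]
scene blue 129 [165. 153.] [ 774. -260.  145.] pc [ 745. -273.  106.] [ 805. -251.  179.]
scene blue 128 [251. 171.] [ 472. -165.   15.] pc [ 427. -216.    9.] [ 558. -114.   20.]
scene blue 20 [228. 184.] [ 587. -138.   14.] pc [ 578. -165.    9.] [ 606. -105.   18.]
scene brass 1427 [193. 269.] [888. 233.  83.] pc [766. 163.   8.] [940. 251. 111.]
scene brass 1058 [233. 310.] [857. 428. 119.] pc [780. 404.  35.] [923. 449. 123.]
scene brass 415 [177. 236.] [883. 111. 109.] pc [835.  79. 104.] [928. 144. 111.]
scene brass 102 [247. 201.] [591.  10.  41.] pc [573. -16.  28.] [608.  23.  47.]
scene white 438 [134. 151.] [ 853. -401.   94.] pc [ 795. -448.   89.] [ 907. -364.   99.]
scene white 223 [182. 247.] [884. 161. 109.] pc [839. 146. 106.] [932. 175. 113.]
side orange 41 [207. 167.] [516. 171.  87.] pc [505. 164.  72.] [532. 183.  91.]
side red 67 [220. 159.] [587. 192.  68.] pc [553. 184.  42.] [601. 207.  80.]
side blu
[... 231 characters left out ...]
 166.] [ 753. -268.  182.]
side brass 956 [239. 101.] [832. 406.  88.] pc [771. 395.  12.] [915. 445. 125.]
side brass 783 [290. 140.] [852. 101.  68.] pc [784.  74.   9.] [921. 200. 115.]
side brass 129 [355. 213.] [ 829. -261.   19.] pc [ 808. -277.   11.] [ 856. -234.   29.]
side brass 60 [253. 196.] [585.  -6.  43.] pc [571. -17.  16.] [610.  21.  50.]
side white 947 [400. 226.] [ 847. -409.   97.] pc [ 790. -448.   92.] [ 910. -368.  101.]
side white 562 [277. 225.] [ 568. -162.   72.] pc [ 486. -200.   24.] [ 621. -124.   76.]
side white 173 [211. 219.] [415.   4.  41.] pc [394. -20.   5.] [439.  25.  45.]
side white 121 [195. 186.] [458. 172.  31.] pc [417. 124.  16.] [488. 204.  36.]
```

View pics/b.png

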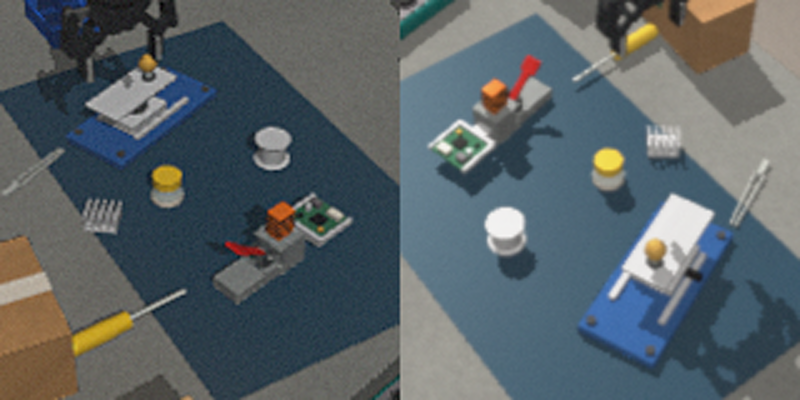

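The zoomed crops show the holder's orange handle, with the raised red lever pointing away from the board. On the stand, the brass ball sits near the -x end of the white plate, at side pixel (272,230). Now fitting the poses.

Run:
```python
from h import *
for n in("scene","side"):
    P=np.load(n+"_P.npy"); I=np.load(n+"_I.npy"); hsv=cv2.cvtColor(I,cv2.COLOR_RGB2HSV); h,s,v=[hsv[...,i].astype(int) for i in range(3)]
    reg=(P[...,0]>420)&(P[...,0]<720)&(P[...,1]>-290)&(P[...,1]<-60)
    pl=reg&(s<45)&(v>130)&(P[...,2]>45)&(P[...,2]<85)
    q=P[pl]; 
    zz=np.median(q[:,2]); q=q[abs(q[:,2]-zz)<5]
    print(n,"plate z",zz,len(q),cv2.minAreaRect(q[:,:2].astype(np.float32)))
    b=reg&(P[...,2]>zz+8)&(P[...,2]<zz+45)&(h>8)&(h<28)&(s>90)
    q=P[b]
    if len(q)>6:
        # sphere fit, r=14
        from scipy.optimize import least_squares
        r=least_squares(lambda c:np.linalg.norm(q-c,axis=1)-14,np.median(q,0)-[0,0,8],loss="soft_l1")
        print(" ball",len(q),np.round(r.x,1),"rms",np.sqrt(np.mean(r.fun**2)),"top",np.nanmax(q[:,2]),np.round(np.mean(np.argwhere(b),0)))
    bl=reg&(h>100)&(h<118)&(s>150)&(v>60)&(P[...,2]>9)&(P[...,2]<24); q=P[bl].astype(np.float32)
    print(" base",len(q),np.median(q[:,2]),cv2.minAreaRect(q[:,:2]))
    # holder
    reg=(P[...,0]>380)&(P[...,0]<680)&(P[...,1]>90)&(P[...,1]<270)
    o=reg&(h>3)&(h<=18)&(s>140)&(P[...,2]>82); q=P[o]; t=q[q[:,2]>np.percentile(q[:,2],70)-4]
    print(" handle top",len(t),np.median(t[:,2]),np.mean(t,0),cv2.minAreaRect(t[:,:2].astype(np.float32)))
    b=reg&(P[...,2]>26)&(P[...,2]<42)&(P[...,0]<500); q=P[b]; print(" board",len(q),cv2.minAreaRect(q[:,:2].astype(np.float32)))
    b=reg&(P[...,2]>14)&(P[...,2]<26)&(P[...,0]>530)&(s<60); q=P[b]; print(" tongue",len(q),cv2.minAreaRect(q[:,:2].astype(np.float32)))
    b=reg&(P[...,2]>10)&(P[...,2]<48); q=P[b];
    b=reg&((h<=4)|(h>=174))&(s>150)&(P[...,2]>40); q=P[b]; vx=cv2.fitLine(q[:,:2].astype(np.float32),cv2.DIST_HUBER,0,.01,.01).ravel(); print(" lever yaw",np.degrees(np.arctan2(vx[1],vx[0])),vx[2:])
```

```text
scene plate z 68.93382321461036 304 ((555.9929809570312, -164.5853271484375), (138.74844360351562, 66.21731567382812), 22.96759033203125)
 ball 35 [ 519.1 -178.    96.1] rms 2.9184870460085937 top 111.21076710492389 [155. 239.]Traceback (most recent call last):
  File "<stdin>", line 17, in <module>
cv2.error: OpenCV(4.12.0) /io/opencv/modules/imgproc/src/convhull.cpp:143: error: (-215:Assertion failed) total >= 0 && (depth == CV_32F || depth == CV_32S) in function 'convexHull'
```

Run:
```python
from h import *
from scipy.optimize import least_squares
def rect(l,q):
    print(l,len(q),end=" "); 
    if len(q)>3: print(np.round(np.median(q[:,2]),1),[np.round(x,1) for x in cv2.minAreaRect(np.ascontiguousarray(q[:,:2],dtype=np.float32))])
    else: print()
for n in("scene","side"):
    P=np.load(n+"_P.npy"); I=np.load(n+"_I.npy"); hsv=cv2.cvtColor(I,cv2.COLOR_RGB2HSV); h,s,v=[hsv[...,i].astype(int) for i in range(3)]
    reg=(P[...,0]>420)&(P[...,0]<720)&(P[...,1]>-290)&(P[...,1]<-60)
    q=P[reg&(s<45)&(v>130)&(P[...,2]>45)&(P[...,2]<85)]; zz=np.median(q[:,2]); rect(n+" plate",q[abs(q[:,2]-zz)<5])
    q=P[reg&(P[...,2]>zz+8)&(P[...,2]<zz+45)&(h>8)&(h<28)&(s>90)]
    r=least_squares(lambda c:np.linalg.norm(q-c,axis=1)-14,np.median(q,0)-[0,0,8],loss="soft_l1"); print(" ball",len(q),np.round(r.x,1),q[:,2].max())
    rect(" base",P[reg&(h>100)&(h<120)&(s>100)&(P[...,2]>11)&(P[...,2]<24)])
    reg=(P[...,0]>380)&(P[...,0]<680)&(P[...,1]>90)&(P[...,1]<270)
    q=P[reg&(h>3)&(h<=18)&(s>140)&(P[...,2]>82)]; rect(" handle",q[q[:,2]>np.percentile(q[:,2],70)-4])
    rect(" board",P[reg&(P[...,2]>26)&(P[...,2]<42)&(P[...,0]<490)])
    rect(" tongue",P[reg&(P[...,2]>14)&(P[...,2]<26)&(P[...,0]>535)&(s<60)])
    q=P[reg&((h<=4)|(h>=174))&(s>150)&(P[...,2]>40)]; vx=cv2.fitLine(np.ascontiguousarray(q[:,:2],dtype=np.float32),cv2.DIST_HUBER,0,.01,.01).ravel(); print(" lever yaw",np.degrees(np.arctan2(vx[1],vx[0])),vx[2:])
```

```text
scene plate 304 68.9 [array([ 556. , -164.6]), array([138.7,  66.2]), np.float64(23.0)]
 ball 35 [ 519.1 -178.    96.1] 111.21076710492389
 base 508 14.8 [array([ 533.7, -171.1]), array([232.8, 114.8]), np.float64(22.5)]
 handle 34 86.8 [array([521. , 180.1]), array([28.1, 18.5]), np.float64(17.6)]
 board 151 28.3 [array([457. , 165.7]), array([76.1, 72.5]), np.float64(14.0)]
 tongue 202 18.1 [array([604.5, 198.9]), array([137.7,  48.3]), np.float64(7.5)]
 lever yaw 13.574866 [581.9245  199.41675]
side plate 608 71.8 [array([ 558. , -165.2]), array([139.7,  62.8]), np.float64(22.2)]
 ball 49 [ 522.6 -178.9   98.1] 113.82486828197636
 base 1035 17.5 [array([ 534.2, -175. ]), array([231.8, 110.8]), np.float64(22.4)]
 handle 39 88.8 [array([518.7, 176.5]), array([26.8, 24.1]), np.float64(19.8)]
 board 274 30.3 [array([453.6, 162.4]), array([76. , 76.8]), np.float64(12.2)]
 tongue 122 20.6 [array([603.4, 193. ]), array([144.5,  50.4]), np.float64(8.2)]
 lever yaw 9.941279 [580.3751  191.81776]
```

```bash
cat >> h.py <<'E'
def go(target,xyaw,s=None):
    """shift in CURRENT tool axes to target (mm) and turn (deg, rotvec tool axes) so tool points down with jaws across holder y; xyaw= holder x yaw deg"""
    s=s or read_state(); Rm=R.from_euler("xyz",s["tool_rot"]).as_matrix()
    a=np.radians(xyaw); best=None
    for sg in (1,-1):
        y=sg*np.array([-np.sin(a),np.cos(a),0]); x=np.array([0,0,-1.]); T=np.c_[x,y,np.cross(x,y)]
        rv=R.from_matrix(Rm.T@T).as_rotvec(degrees=True)
        print(sg,"turn",np.round(rv,2),"shift in current axes",np.round(Rm.T@(np.array(target)-s["eef_pos"]),1),"shift in turned axes",np.round(T.T@(np.array(target)-s["eef_pos"]),1))
E
python3 - <<'E'
from h import *
s=st(); print(np.round(R.from_euler("xyz",s["tool_rot"]).as_matrix(),3)); d=get_image("wrist"); print(np.round(d["cam_to_world"],2),d["fovy"])
go([520,178,220],12.5)
E
```

```text
{'clock': 0.15, 'qpos': [-0.066, 0.629, 0.038, 1.518, -0.027, 0.996, -0.02], 'eef_pos': [649.555, 0.024, 255.595], 'tool_rot': [-1.56, 1.569, -3.131], 'force': [0.32, 0.089, -0.313], 'width': 85.658}
[[-0.001  1.    -0.   ]
 [-0.    -0.    -1.   ]
 [-1.    -0.001  0.   ]]
[[ 1.0000e+00 -0.0000e+00  0.0000e+00  6.5021e+02]
 [ 0.0000e+00  9.6000e-01  2.6000e-01  6.6690e+01]
 [-0.0000e+00 -2.6000e-01  9.6000e-01  3.7337e+02]
 [ 0.0000e+00  0.0000e+00  0.0000e+00  1.0000e+00]] 63.07439227767156
1 turn [-1.0251e+02 -6.0000e-02  5.0000e-02] shift in current axes [  35.9 -129.6 -178. ] shift in turned axes [ 35.7 201.8 -88.1]
-1 turn [7.749e+01 5.000e-02 6.000e-02] shift in current axes [  35.9 -129.6 -178. ] shift in turned axes [  35.7 -201.8   88.1]
```

{"name": "jog_arm", "arguments": {"series": [[[0,0,0],[0,-26,-35.6],-1],[[0,0,0],[0,-26,-35.6],-1],[[0,0,0],[0,-26,-35.6],-1],[[0,0,0],[0,-26,-35.6],-1],[[0,0,0],[0,-26,-35.6],-1],[[0,0,0],[0,0,0],-1]]}}

```text
clock: 0.95
eef_pos: [517.5, 182.1, 256.3]
tool_rot: [-2.418, 1.568, 2.302]
force: [1.1, -0.2, -0.5]
width: 85.2
```

{"name": "jog_arm", "arguments": {"series": [[[9.7,0,0],[0,0,0],-1],[[9.7,0,0],[0,0,0],-1],[[9.7,0,0],[0,0,0],-1],[[9.7,0,0],[0,0,0],-1],[[9.7,0,0],[0,0,0],-1],[[9.7,0,0],[0,0,0],-1],[[9.7,0,0],[0,0,0],-1],[[9.6,0,0],[0,0,0],-1]]}}

```text
clock: 1.95
eef_pos: [520.6, 177.0, 256.3]
tool_rot: [1.881, 1.57, -1.05]
force: [0.9, 0.2, -0.3]
width: 85.3
```

{"name": "jog_arm", "arguments": {"series": [[[0,0,0],[0,0,0],-1],[[0,0,0],[0,0,0],-1]]}}

```text
clock: 2.2
eef_pos: [520.2, 177.6, 256.3]
tool_rot: [1.324, 1.571, -1.597]
force: [-0.2, -0.4, -0.1]
width: 85.4
```

```bash
cat > hold.py <<'E'
from h import *
d=get_image("wrist"); P=pts(d); I=d["img"]; hsv=cv2.cvtColor(I,cv2.COLOR_RGB2HSV); h,s,v=[hsv[...,i].astype(int) for i in range(3)]
np.save("w_P",P); np.save("w_I",I)
def rect(l,q):
    print(l,len(q),end=" ")
    if len(q)>3: print(np.round(np.median(q[:,2]),1),np.round(np.mean(q,0),1),[np.round(x,1) for x in cv2.minAreaRect(np.ascontiguousarray(q[:,:2],dtype=np.float32))])
reg=(P[...,0]>380)&(P[...,0]<680)&(P[...,1]>90)&(P[...,1]<270)
rect("handle",P[reg&(h>3)&(h<=18)&(s>140)&(P[...,2]>83)&(P[...,2]<97)])
rect("board",P[reg&(P[...,2]>29)&(P[...,2]<42)&(P[...,0]<480)])
rect("pcb",P[reg&(h>55)&(h<85)&(s>90)&(P[...,2]>15)&(P[...,2]<42)])
rect("tongue",P[reg&(P[...,2]>15)&(P[...,2]<25)&(P[...,0]>550)])
q=P[reg&((h<=4)|(h>=174))&(s>150)&(P[...,2]>40)]; rect("lever",q)
save(d,"w_"+str(int(read_state()["clock"]*100)))
E
python3 - <<'E'
from hold import *
st()
E
ls pics
```

```text
handle 69 86.1 [528.3 175.3  86. ] [array([520.2, 178.2]), array([29. , 22.4]), np.float64(13.3)]
board 1071 30.3 [448.5 162.6  31.1] [array([449.1, 161.1]), array([63.4, 71. ]), np.float64(13.8)]
pcb 1243 26.8 [449.2 159.9  26.9] [array([443.8, 159.7]), array([55.8, 57.1]), np.float64(13.6)]
tongue 1359 19.9 [588.3 191.9  19.8] [array([612.1, 196. ]), array([130.5,  51.4]), np.float64(6.3)]
lever 907 70.1 [585.7 193.9  66.5] [array([578.3, 192.3]), array([52.9, 23.7]), np.float64(12.7)]
{'clock': 2.25, 'qpos': [-0.653, 0.513, 0.411, 1.808, -0.258, 0.874, -1.473], 'eef_pos': [520.209, 177.726, 256.321], 'tool_rot': [2.55, 1.571, -0.372], 'force': [-0.582, 0.426, -0.875], 'width': 85.326}
a.png
b.png
w_225.png
```

View pics/w_225.png

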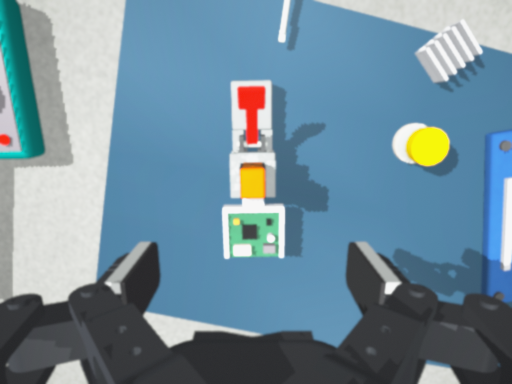

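Run:
```python
from h import *
go([520,178,84],13.3)
```

```text
1 turn [ 1.7931e+02 -0.0000e+00  1.0000e-02] shift in current axes [172.3  -0.3   0.2] shift in turned axes [ 1.723e+02  3.000e-01 -1.000e-01]
-1 turn [-0.69 -0.   -0.  ] shift in current axes [172.3  -0.3   0.2] shift in turned axes [ 1.723e+02 -3.000e-01  1.000e-01]
```

The wrist view has the handle centred at (253,182) between the jaws, the lever straight above it and the board below, so alignment is good. Descending.

{"name": "jog_arm", "arguments": {"series": [[[-0.7,0,0],[40,0,0],-1],[[0,0,0],[40,0,0],-1],[[0,0,0],[40,0,0],-1],[[0,0,0],[30,0,0],-1],[[0,0,0],[15,0,0],-1],[[0,0,0],[11,0,0],-1],[[0,0,0],[0,0,0],-1],[[0,0,0],[0,0,0],-1]]}}

```text
clock: 3.25
eef_pos: [520.7, 178.2, 81.2]
tool_rot: [-2.996, 1.569, 0.376]
force: [-0.0, 0.7, -0.0]
width: 85.0
```

{"name": "jog_arm", "arguments": {"series": [[[0,0,0],[0,0,0],1],[[0,0,0],[0,0,0],1],[[0,0,0],[0,0,0],1],[[0,0,0],[0,0,0],1],[[0,0,0],[0,0,0],1],[[0,0,0],[0,0,0],1],[[0,0,0],[0,0,0],1],[[0,0,0],[0,0,0],1]]}}

```text
clock: 4.25
eef_pos: [520.1, 178.0, 80.6]
tool_rot: [-2.732, 1.571, 0.64]
force: [-0.6, -0.8, 4.7]
width: 23.1
```

{"name": "jog_arm", "arguments": {"series": [[[0,0,0],[-10,0,0],1],[[0,0,0],[-20,0,0],1],[[0,0,0],[-30,0,0],1],[[0,0,0],[-30,0,0],1],[[0,0,0],[-30,0,0],1],[[0,0,0],[-30,0,0],1],[[0,0,0],[-15,0,0],1],[[0,0,0],[0,0,0],1]]}}

```text
clock: 5.25
eef_pos: [520.1, 178.2, 245.8]
tool_rot: [-2.836, 1.57, 0.536]
force: [-0.1, -0.2, -4.7]
width: 22.9
```

Run:
```python
from h import *
st(); go([475,-5,246],18); d=get_image("scene"); P=pts(d); I=d["img"]; cv2.imwrite("pics/c.png",cv2.resize(I[120:280,180:340][:,:,::-1],(640,640),interpolation=cv2.INTER_CUBIC))
```

```text
{'clock': 5.25, 'qpos': [-0.652, 0.526, 0.409, 1.821, -0.27, 0.848, -1.453], 'eef_pos': [520.133, 178.212, 245.756], 'tool_rot': [-2.836, 1.57, 0.536], 'force': [-0.103, -0.173, -4.72], 'width': 22.929}
1 turn [1.7521e+02 3.0000e-02 1.0000e-01] shift in current axes [ -0.4 168.1  85.8] shift in turned axes [  -0.2 -160.3  -99.5]
-1 turn [-4.79 -0.07  0.02] shift in current axes [ -0.4 168.1  85.8] shift in turned axes [ -0.2 160.3  99.5]
```

View pics/c.png

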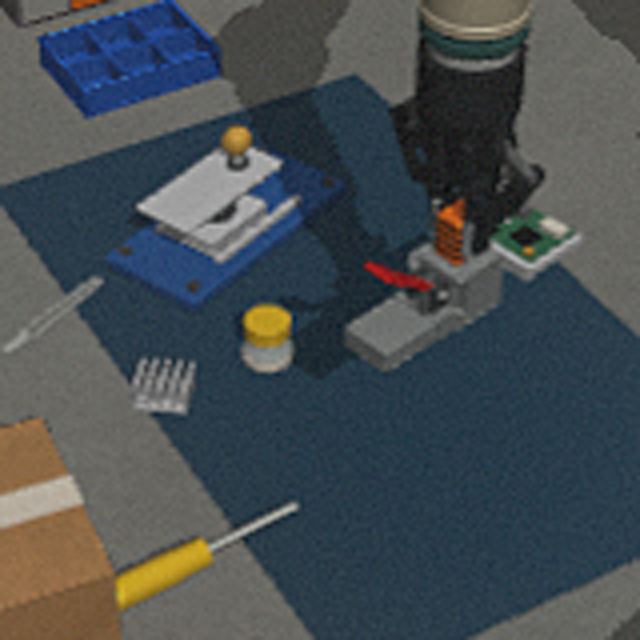

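Holder held level-looking and stand clearly in view. I'll move beside the ball (yaw 22.5°) and remeasure the ball with the wrist camera.

Run:
```python
from h import *
go([483,-87,246],22.5)
```

```text
1 turn [ 1.7071e+02  1.0000e-02 -8.0000e-02] shift in current axes [ -1.1 249.7  96.1] shift in turned axes [  -1.2 -230.9 -135.1]
-1 turn [-9.29  0.05  0.01] shift in current axes [ -1.1 249.7  96.1] shift in turned axes [ -1.2 230.9 135.1]
```

{"name": "jog_arm", "arguments": {"series": [[[0,0,0],[0,20,8],1],[[0,0,0],[0,40,15],1],[[0,0,0],[0,45,17],1],[[0,0,0],[0,45,17],1],[[0,0,0],[0,45,17],1],[[0,0,0],[0,35,14],1],[[0,0,0],[0,20,8],1],[[0,0,0],[0,0,0],1]]}}

```text
clock: 6.3
eef_pos: [481.9, -90.3, 244.6]
tool_rot: [0.229, 1.568, -2.688]
force: [0.0, 1.4, -3.9]
width: 23.5
```

{"name": "jog_arm", "arguments": {"series": [[[-3,0,0],[0,0,0],1],[[-3.3,0,0],[0,0,0],1],[[-3,0,0],[0,0,0],1],[[0,0,0],[0,0,0],1],[[0,0,0],[0,0,0],1],[[0,0,0],[0,0,0],1]]}}

```text
clock: 7.05
eef_pos: [483.5, -87.1, 245.2]
tool_rot: [-0.676, 1.57, 2.858]
force: [0.3, 0.8, -3.1]
width: 23.4
```

```bash
cat > stand.py <<'E'
from h import *
from scipy.optimize import least_squares
def rect(l,q):
    print(l,len(q),end=" ")
    if len(q)>3: print("z",np.round(np.median(q[:,2]),1),[np.round(x,1) for x in cv2.minAreaRect(np.ascontiguousarray(q[:,:2],dtype=np.float32))])
def look(n):
    d=get_image(n); P=pts(d); I=d["img"]; hsv=cv2.cvtColor(I,cv2.COLOR_RGB2HSV); h,s,v=[hsv[...,i].astype(int) for i in range(3)]
    reg=(P[...,0]>400)&(P[...,0]<720)&(P[...,1]>-300)&(P[...,1]<-60)
    q=P[reg&(s<60)&(v>120)&(P[...,2]>60)&(P[...,2]<80)]; zz=np.median(q[:,2]) if len(q) else 70; rect(n+" plate",q[abs(q[:,2]-zz)<4])
    b=reg&(P[...,2]>zz+8)&(P[...,2]<zz+50)&(h>8)&(h<28)&(s>90); q=P[b]
    if len(q)>10:
        r=least_squares(lambda c:np.linalg.norm(q-c,axis=1)-14,np.median(q,0)-[0,0,8],loss="soft_l1"); print(" ball",len(q),np.round(r.x,1),q[:,2].max(),"px",np.mean(np.argwhere(b),0)[::-1])
    rect(" base",P[reg&(h>100)&(h<120)&(s>130)&(P[...,2]>11)&(P[...,2]<24)])
    return d,P,(h,s,v)
E
python3 - <<'E'
from stand import *
st()
a=[look(n)[0]["img"] for n in("scene","side","wrist")]
cv2.imwrite("pics/d.png",np.hstack([cv2.resize(a[2],(800,600))])[:,:,::-1])
E
```

```text
{'clock': 7.05, 'qpos': [-0.141, 0.441, 0.37, 1.97, -0.223, 0.77, -0.821], 'eef_pos': [483.54, -87.068, 245.158], 'tool_rot': [-0.676, 1.57, 2.858], 'force': [0.271, 0.76, -3.093], 'width': 23.373}
scene plate 211 z 68.5 [array([ 570.5, -156.1]), array([110.4,  66.4]), np.float64(21.2)]
 ball 21 [ 519.4 -177.7   94.8] 111.43417241598524 px [237.80952381 153.9047619 ]
 base 495 z 14.5 [array([ 533.1, -170.7]), array([234. , 111.3]), np.float64(21.8)]
side plate 575 z 71.8 [array([ 558.2, -165.4]), array([139.3,  61.7]), np.float64(22.5)]
 ball 56 [ 522.8 -179.9   98. ] 117.44142426704389 px [271.67857143 229.28571429]
 base 1008 z 17.3 [array([ 534.1, -175.5]), array([229.2, 110.6]), np.float64(22.9)]
wrist plate 8823 z 70.4 [array([ 557.6, -166.1]), array([136.5,  62.5]), np.float64(22.1)]
 ball 770 [ 521.6 -181.5   96.5] 111.97569069584821 px [367.76233766 189.10519481]
 base 7233 z 16.2 [array([ 534.8, -175.5]), array([229. , 109.9]), np.float64(22.7)]
```

View pics/d.png

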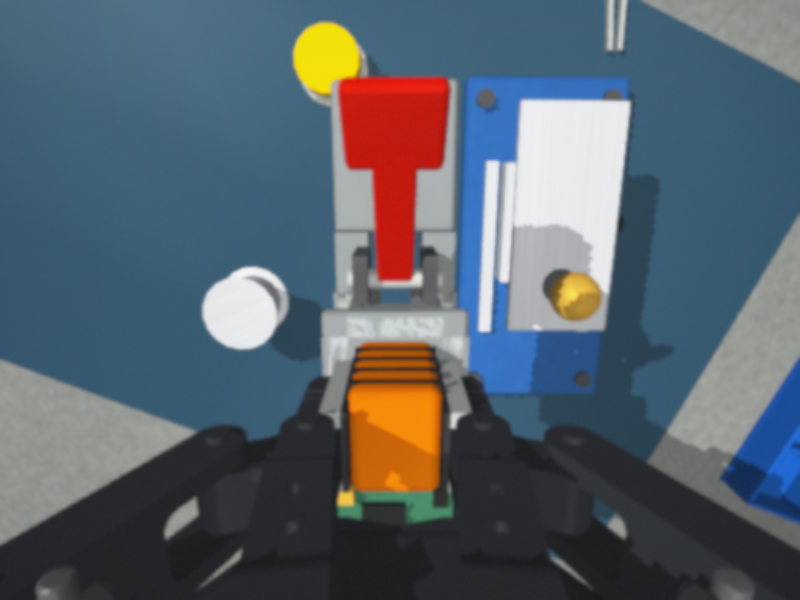

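The wrist view has the ball at (577,297) on the plate and the holder aligned with the stand. Now I'll measure how the held holder sits relative to the tool in the same camera.

```bash
cat > held.py <<'E'
from stand import *
s=st(); d,P,(h,S,v)=look("wrist")
a=np.radians(22.4); ex=np.array([np.cos(a),np.sin(a),0]); ey=np.array([-np.sin(a),np.cos(a),0])
D=P-s["eef_pos"]; L=np.stack([D@ex,D@ey,P[...,2]],-1)
near=(abs(L[...,1])<45)&(L[...,0]>-60)&(L[...,0]<120)
def rep(l,m):
    q=L[m]
    if len(q)<20: print(l,len(q)); return q
    print(l,len(q),"med",np.round(np.median(q,0),1),"p1",np.round(np.percentile(q,1,0),1),"p99",np.round(np.percentile(q,99,0),1)); return q
z0=s["eef_pos"][2]-80.5 # underside height if unslipped
o=rep("handle top",near&(h>3)&(h<=20)&(S>140)&(abs(L[...,2]-z0-88)<5))
def plane(q):
    if len(q)<50: return
    c=np.linalg.lstsq(np.c_[q[:,:2],np.ones(len(q))],q[:,2],rcond=None)[0]; print("   slope x,y",np.round(c[:2],4))
q=rep("tongue top",near&(S<70)&(abs(L[...,2]-z0-20)<5)&(L[...,0]>32)); plane(q)
q=rep("housing top",near&(S<70)&(abs(L[...,2]-z0-48)<3)&(L[...,0]>0)&(L[...,0]<30)); plane(q)
q=rep("lever",near&((h<=3)|(h>=174))&(S>150)&(L[...,0]>25))
if len(q)>50:
    plane(q); l=q[(q[:,0]<62)]; f=np.polyfit(l[:,0],l[:,1],1); print("   lever yaw rel",np.degrees(np.arctan(f[0])))
    p=q[q[:,0]>np.percentile(q[:,0],60)]; print("   pad centre", np.round([(p.max(0)+p.min(0))/2],1))
E
python3 held.py
```

```text
{'clock': 7.2, 'qpos': [-0.141, 0.44, 0.37, 1.97, -0.223, 0.77, -0.82], 'eef_pos': [483.637, -87.234, 245.279], 'tool_rot': [-0.77, 1.571, 2.764], 'force': [0.278, 0.211, -3.243], 'width': 23.476}
wrist plate 8821 z 70.5 [array([ 557.6, -166.4]), array([136.3,  62.6]), np.float64(22.4)]
 ball 770 [ 521.5 -181.4   96.4] 111.78807897614126 px [367.75584416 189.16623377]
 base 7234 z 16.2 [array([ 535. , -175.5]), array([229.1, 110.1]), np.float64(22.4)]
handle top 4035 med [  2.3   0.4 252.7] p1 [-13.8 -11.4 248.2] p99 [ 14.8  11.8 254.2]
tongue top 3439 med [ 56.7  -7.8 184.6] p1 [ 33.  -21.3 182.6] p99 [ 94.8  22.3 186.3]
   slope x,y [-0.0082 -0.002 ]
housing top 2588 med [ 17.    0.5 212.8] p1 [  2.7 -23.3 210.5] p99 [ 23.7  23.8 214.2]
   slope x,y [-0.0242 -0.0024]
lever 5555 med [ 73.8   0.5 236.2] p1 [ 33.6 -11.4 204.5] p99 [ 87.4  12.6 245.2]
   slope x,y [0.7747 0.0059]
   lever yaw rel 0.22955470029862418
   pad centre [[ 82.5   0.6 241.4]]
```

Run:
```python
from h import *
go([521.5,-181.1,245],22.4)
```

```text
1 turn [-179.91   -0.      0.  ] shift in current axes [  0.3 101.2   0.9] shift in turned axes [   0.3 -101.2   -0.8]
-1 turn [0.09 0.   0.  ] shift in current axes [  0.3 101.2   0.9] shift in turned axes [  0.3 101.2   0.8]
```

{"name": "jog_arm", "arguments": {"series": [[[0,0,0],[0,12,0.8],1],[[0,0,0],[0,22,0],1],[[0,0,0],[0,28,0],1],[[0,0,0],[0,24,0],1],[[0,0,0],[0,15,0],1],[[0,0,0],[0,0,0],1],[[0,0,0],[0,0,0],1],[[0,0,0],[0,0,0],1]]}}

```text
clock: 8.25
eef_pos: [521.3, -179.7, 245.2]
tool_rot: [-1.514, 1.57, 2.021]
force: [-0.9, -0.3, -3.9]
width: 23.2
```

{"name": "jog_arm", "arguments": {"series": [[[0,0,0],[12,0,0],1],[[0,0,0],[16,0,0],1],[[0,0,0],[12,0,0],1],[[0,0,0],[0,0,0],1],[[0,0,0],[0,0,0],1]]}}

```text
clock: 8.88
eef_pos: [521.7, -181.1, 205.3]
tool_rot: [2.045, 1.571, -0.704]
force: [-0.9, -0.1, -3.6]
width: 23.5
```

Run:
```python
from stand import *
st(); go([521.5,-181.1,200],22.4)
a=[look(n)[0]["img"] for n in("scene","side")]
a=[a[0][105:205,180:300],a[1][170:270,220:340]]
cv2.imwrite("pics/e.png",cv2.resize(np.hstack(a),(800,333),interpolation=cv2.INTER_CUBIC)[:,:,::-1])
```

```text
{'clock': 8.875, 'qpos': [0.061, 0.575, 0.338, 1.854, -0.266, 0.756, -0.635], 'eef_pos': [521.738, -181.112, 205.311], 'tool_rot': [2.045, 1.571, -0.704], 'force': [-0.894, -0.057, -3.642], 'width': 23.478}
1 turn [-1.7991e+02  2.0000e-02 -1.0000e-02] shift in current axes [ 5.3 -0.1  0.2] shift in turned axes [ 5.3  0.1 -0.2]
-1 turn [ 0.09 -0.01 -0.01] shift in current axes [ 5.3 -0.1  0.2] shift in turned axes [ 5.3 -0.1  0.2]
scene plate 303 z 68.6 [array([ 557.4, -164.4]), array([137.6,  66.2]), np.float64(22.8)]
 ball 23 [ 521.7 -180.5   97.5] 108.09143611721458 px [239.60869565 155.7826087 ]
 base 517 z 14.3 [array([ 534.7, -170.6]), array([231.7, 112.5]), np.float64(22.2)]
side plate 230 z 72.1 [array([ 564. , -183.3]), array([136.2,  24.7]), np.float64(23.3)]
 base 874 z 17.4 [array([ 534.9, -175.2]), array([231.5, 109.8]), np.float64(22.5)]
```

View pics/e.png

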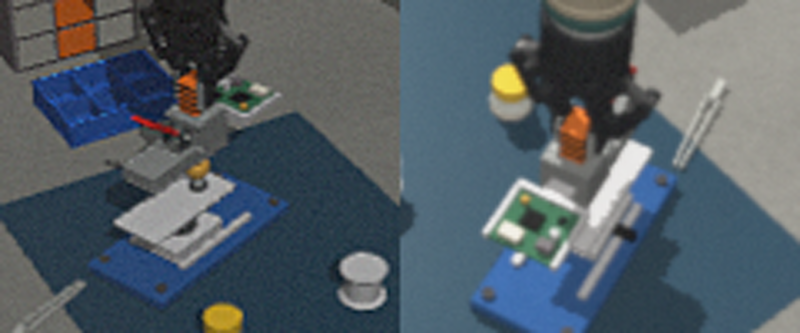

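The scene crop shows the ball directly below the socket and the tongue over the plate. Lowering gently while watching the force.

{"name": "jog_arm", "arguments": {"series": [[[0,0,0],[6,0,0],1],[[0,0,0],[6,0,0],1],[[0,0,0],[4,0,0],1],[[0,0,0],[4,0,0],1],[[0,0,0],[0,0,0],1]]}}

```text
clock: 9.6
eef_pos: [521.3, -180.8, 184.9]
tool_rot: [-0.723, 1.57, 2.811]
force: [-0.2, -0.3, -3.8]
width: 23.0
```

{"name": "jog_arm", "arguments": {"series": [[[0,0,0],[2,0,0],1],[[0,0,0],[2,0,0],1],[[0,0,0],[2,0,0],1],[[0,0,0],[2,0,0],1],[[0,0,0],[0,0,0],1]]}}

```text
clock: 10.22
eef_pos: [521.4, -180.8, 177.1]
tool_rot: [-0.839, 1.57, 2.695]
force: [0.7, -0.8, -3.3]
width: 23.3
```

{"name": "jog_arm", "arguments": {"series": [[[0,0,0],[2,0,0],1],[[0,0,0],[2,0,0],1],[[0,0,0],[2,0,0],1],[[0,0,0],[2,0,0],1],[[0,0,0],[0,0,0],1]]}}

```text
clock: 10.85
eef_pos: [521.4, -180.8, 169.1]
tool_rot: [-0.862, 1.57, 2.672]
force: [0.0, -0.7, -5.2]
width: 23.1
```

{"name": "jog_arm", "arguments": {"series": [[[0,0,0],[2,0,0],1],[[0,0,0],[2,0,0],1],[[0,0,0],[2,0,0],1],[[0,0,0],[2,0,0],1],[[0,0,0],[2,0,0],1],[[0,0,0],[2,0,0],1],[[0,0,0],[0,0,0],1]]}}

```text
clock: 11.72
eef_pos: [521.4, -180.9, 157.1]
tool_rot: [-0.823, 1.57, 2.711]
force: [-0.8, -1.0, -4.7]
width: 23.2
```

{"name": "jog_arm", "arguments": {"series": [[[0,0,0],[1,0,0],1],[[0,0,0],[1,0,0],1],[[0,0,0],[1,0,0],1],[[0,0,0],[0,0,0],1]]}}

```text
clock: 12.22
eef_pos: [521.5, -180.9, 154.2]
tool_rot: [-1.054, 1.571, 2.481]
force: [-0.2, 0.4, -3.9]
width: 23.0
```

{"name": "jog_arm", "arguments": {"series": [[[0,0,0],[1,0,0],1],[[0,0,0],[0.5,0,0],1],[[0,0,0],[0,0,0],1]]}}

```text
clock: 12.6
eef_pos: [521.5, -180.9, 152.8]
tool_rot: [-1.194, 1.571, 2.34]
force: [0.2, 0.7, -4.4]
width: 23.5
```

{"name": "jog_arm", "arguments": {"series": [[[0,0,0],[0.5,0,0],1],[[0,0,0],[0.5,0,0],1],[[0,0,0],[0,0,0],1]]}}

```text
clock: 12.98
eef_pos: [521.5, -180.9, 151.7]
tool_rot: [-0.751, 1.571, 2.783]
force: [-0.3, -0.4, -4.0]
width: 23.3
```

{"name": "jog_arm", "arguments": {"series": [[[0,0,0],[0.5,0,0],1],[[0,0,0],[0.5,0,0],1],[[0,0,0],[0,0,0],1]]}}

```text
clock: 13.35
eef_pos: [521.5, -180.9, 150.8]
tool_rot: [-1.659, 1.571, 1.876]
force: [-0.8, -0.2, -3.0]
width: 23.2
```

Run:
```python
from h import *
for _ in range(4): s=st(); get_image("wrist")
```

```text
{'clock': 13.35, 'qpos': [0.09, 0.652, 0.297, 1.898, -0.305, 0.635, -0.601], 'eef_pos': [521.512, -180.908, 150.845], 'tool_rot': [-1.659, 1.571, 1.876], 'force': [-0.83, -0.202, -2.951], 'width': 23.171}
{'clock': 13.4, 'qpos': [0.09, 0.652, 0.297, 1.898, -0.305, 0.635, -0.601], 'eef_pos': [521.541, -180.901, 150.862], 'tool_rot': [-2.498, 1.571, 1.036], 'force': [-1.532, -0.303, -3.242], 'width': 23.263}
{'clock': 13.45, 'qpos': [0.09, 0.652, 0.297, 1.898, -0.305, 0.635, -0.601], 'eef_pos': [521.508, -180.929, 150.865], 'tool_rot': [-1.922, 1.571, 1.613], 'force': [-0.046, 0.537, -3.07], 'width': 23.365}
{'clock': 13.5, 'qpos': [0.09, 0.652, 0.297, 1.898, -0.305, 0.635, -0.601], 'eef_pos': [521.534, -180.941, 150.876], 'tool_rot': [2.895, 1.571, 0.146], 'force': [-0.584, 0.152, -3.067], 'width': 23.498}
```

{"name": "jog_arm", "arguments": {"series": [[[0,0,0],[0.5,0,0],1],[[0,0,0],[0,0,0],1]]}}

```text
clock: 13.8
eef_pos: [521.6, -181.0, 150.7]
tool_rot: [2.931, 1.57, 0.182]
force: [-1.3, 0.2, 0.9]
width: 23.1
```

{"name": "jog_arm", "arguments": {"series": [[[0,0,0],[0.5,0,0],1],[[0,0,0],[0,0,0],1]]}}

```text
clock: 14.05
eef_pos: [521.6, -181.0, 150.5]
tool_rot: [3.077, 1.57, 0.328]
force: [-2.6, 0.8, 5.8]
width: 23.2
```

{"name": "jog_arm", "arguments": {"series": [[[0,0,0],[0.3,0,0],1],[[0,0,0],[0,0,0],1]]}}

```text
clock: 14.3
eef_pos: [521.6, -181.0, 150.4]
tool_rot: [3.025, 1.57, 0.276]
force: [-3.0, 0.6, 8.0]
width: 23.2
```

```bash
python3 held.py
```

```text
{'clock': 14.3, 'qpos': [0.091, 0.653, 0.297, 1.899, -0.305, 0.633, -0.6], 'eef_pos': [521.623, -181.008, 150.39], 'tool_rot': [3.025, 1.57, 0.276], 'force': [-3.008, 0.609, 7.989], 'width': 23.221}
wrist plate 4479 z 69.9 [array([ 575.2, -158.9]), array([97.1, 62.5]), np.float64(22.5)]
 ball 66 [ 461.8 -199.6  101.4] 102.70901594232183 px [227.07575758 317.93939394]
 base 8238 z 16.0 [array([ 553.4, -167.9]), array([189.8, 110.6]), np.float64(22.3)]
handle top 2742 med [ -2.4   1.8 157.7] p1 [-13.9 -11.5 153.2] p99 [ 14.8  11.9 159.3]
tongue top 3479 med [56.8 -7.4 89.8] p1 [ 33.  -21.3  87.6] p99 [95.3 22.4 91.6]
   slope x,y [-0.0078 -0.0013]
housing top 2602 med [ 17.1   0.2 117.9] p1 [  2.9 -23.4 115.4] p99 [ 23.7  23.8 119.3]
   slope x,y [-0.0253 -0.0011]
lever 5436 med [ 73.7   0.5 141.2] p1 [ 33.6 -11.4 109.4] p99 [ 86.8  12.6 150.4]
   slope x,y [0.7801 0.0018]
   lever yaw rel 0.10829335780178727
   pad centre [[ 82.    0.6 146.7]]
```

Tongue top minus plate is 19.9 mm, so it lies flat and home. I'll ease the press to about the holder's own weight, then release.

{"name": "jog_arm", "arguments": {"series": [[[0,0,0],[-0.3,0,0],1],[[0,0,0],[-0.3,0,0],1],[[0,0,0],[-0.2,0,0],1],[[0,0,0],[0,0,0],1],[[0,0,0],[0,0,0],1]]}}

```text
clock: 14.98
eef_pos: [521.6, -181.0, 150.5]
tool_rot: [2.649, 1.571, -0.099]
force: [-2.8, 0.1, 6.3]
width: 23.1
```

{"name": "jog_arm", "arguments": {"series": [[[0,0,0],[-0.3,0,0],1],[[0,0,0],[-0.3,0,0],1],[[0,0,0],[0,0,0],1],[[0,0,0],[0,0,0],1]]}}

```text
clock: 15.48
eef_pos: [521.6, -180.9, 150.7]
tool_rot: [0.667, 1.571, -2.082]
force: [-0.9, -0.2, 0.3]
width: 23.3
```

{"name": "jog_arm", "arguments": {"series": [[[0,0,0],[0,0,0],0.3],[[0,0,0],[0,0,0],0.3],[[0,0,0],[0,0,0],0],[[0,0,0],[0,0,0],0],[[0,0,0],[0,0,0],-0.2],[[0,0,0],[0,0,0],-0.2]]}}

```text
clock: 16.23
eef_pos: [521.6, -180.9, 150.9]
tool_rot: [-2.354, 1.571, 1.181]
force: [-0.5, 0.1, 0.4]
width: 51.2
```

{"name": "jog_arm", "arguments": {"series": [[[0,0,0],[-10,0,0],-0.2],[[0,0,0],[-25,0,0],-0.2],[[0,0,0],[-30,0,0],-0.2],[[0,0,0],[-20,0,0],1],[[0,0,0],[0,0,0],1],[[0,0,0],[0,0,0],1],[[0,0,0],[0,0,0],1]]}}

```text
clock: 17.1
eef_pos: [521.0, -180.6, 235.0]
tool_rot: [-0.684, 1.569, 2.851]
force: [-0.4, 0.2, 0.2]
width: 0.2
```

```bash
cat > lever.py <<'E'
from stand import *
s=st(); B=np.array([521.5,-181.1,70.5]); a=np.radians(22.4); ex=np.array([np.cos(a),np.sin(a),0]); ey=np.array([-np.sin(a),np.cos(a),0])
import sys
for n in ("scene","side","wrist"):
    d,P,(h,S,v)=look(n)
    D=P-B; L=np.stack([D@ex,D@ey,D[...,2]],-1)
    near=(abs(L[...,1])<45)&(L[...,0]>-120)&(L[...,0]<120)
    for l,m in (("lever",near&((h<=3)|(h>=174))&(S>150)&(L[...,0]>25)),("handle top",near&(h>3)&(h<=20)&(S>140)&(abs(L[...,2]-88)<5)),("tongue",near&(S<70)&(abs(L[...,2]-20)<5)&(L[...,0]>32)&(abs(L[...,1])<21)),("housing",near&(S<70)&(abs(L[...,2]-48)<4)&(abs(L[...,0])<24)&(abs(L[...,1])<26)),("pcb",near&(h>55)&(h<85)&(S>90)&(L[...,0]<-40))):
        q=L[m]
        if len(q)<15: continue
        c=np.linalg.lstsq(np.c_[q[:,:2],np.ones(len(q))],q[:,2],rcond=None)[0]
        print("   ",l,len(q),"med",np.round(np.median(q,0),1),"p1",np.round(np.percentile(q,1,0),1),"p99",np.round(np.percentile(q,99,0),1),"slope",np.round(c[:2],3))
    save(d,n+str(int(s["clock"]*100)))
E
python3 lever.py
```

```text
{'clock': 17.1, 'qpos': [0.047, 0.537, 0.357, 1.825, -0.246, 0.825, -0.652], 'eef_pos': [520.986, -180.639, 234.976], 'tool_rot': [-0.684, 1.569, 2.851], 'force': [-0.412, 0.161, 0.199], 'width': 0.196}
scene plate 90 z 68.6 [array([ 555.2, -140.7]), array([ 59.4, 144.8]), np.float64(88.8)]
 base 520 z 14.8 [array([ 534.3, -170.1]), array([232.6, 112.3]), np.float64(22.1)]
    lever 26 med [79.8  9.3 72.8] p1 [42.8 -9.9 44. ] p99 [ 89.7  16.7 316.5] slope [-0.613 -0.061]
    handle top 34 med [ 3.4  6.4 86.7] p1 [-14.3  -9.1  83.6] p99 [16.7 17.3 90.4] slope [-0.042  0.066]
    tongue 103 med [70.6  0.4 18.4] p1 [ 32.2 -19.1  15.1] p99 [99.5 19.6 22.3] slope [-0.016  0.001]
    housing 46 med [11.9 14.9 46. ] p1 [-22.4 -18.5  44. ] p99 [23.1 25.8 49.8] slope [-0.065 -0.008]
    pcb 34 med [-71.5  -6.6  24.4] p1 [-98.9 -28.   18.9] p99 [-54.3  23.1  29.3] slope [0.047 0.001]
side plate 102 z 71.5 [array([ 559.7, -164.7]), array([131.9,  62.1]), np.float64(22.5)]
 base 659 z 17.2 [array([ 535.1, -175.1]), array([232. , 109.6]), np.float64(22.1)]
    lever 68 med [69.  -1.2 67.4] p1 [ 3
[... 475 characters left out ...]
.004]
wrist plate 2573 z 70.2 [array([ 557. , -166.5]), array([135.4,  62.5]), np.float64(22.5)]
 base 5963 z 16.0 [array([ 535.1, -175.7]), array([229. , 110.6]), np.float64(22.5)]
    lever 1930 med [72.5  0.5 70.2] p1 [ 33.7 -11.1  39.1] p99 [87.  12.4 80.1] slope [ 0.778 -0.002]
    handle top 310 med [ 7.9 -6.1 86.7] p1 [-12.9 -11.4  83.2] p99 [14.8 11.7 88.6] slope [-0.062 -0.02 ]
    tongue 1914 med [61.2 -6.8 19.6] p1 [ 33.7 -20.8  17.7] p99 [97.4 20.7 22. ] slope [-0.007  0.002]
    housing 1981 med [10.   0.4 47.8] p1 [-23.3 -23.5  45. ] p99 [23.6 24.1 49.3] slope [-0.006 -0.001]
    pcb 30 med [-54.  -28.4  26.3] p1 [-60.  -29.4  24.9] p99 [-50.3  28.7  27.8] slope [ 0.013 -0.003]
```

The holder stayed flat and centred after release, with tongue and housing slopes under 0.01. Next I'll press the lever pad with the shut fingertips at about x=88 in the holder's frame.

Run:
```python
from h import *
go([602.9,-147.6,182],22.4)
```

```text
1 turn [-1.7991e+02 -7.0000e-02  1.0000e-01] shift in current axes [ 53.1   0.6 -88.3] shift in turned axes [53.2 -0.4 88.2]
-1 turn [0.09 0.06 0.05] shift in current axes [ 53.1   0.6 -88.3] shift in turned axes [ 53.2   0.4 -88.2]
```

{"name": "jog_arm", "arguments": {"series": [[[0,0,0],[0,0.5,-20],1],[[0,0,0],[0,0,-35],1],[[0,0,0],[0,0,-33],1],[[0,0,0],[0,0,0],1],[[0,0,0],[25,0,0],1],[[0,0,0],[20,0,0],1],[[0,0,0],[8,0,0],1],[[0,0,0],[0,0,0],1]]}}

```text
clock: 18.25
eef_pos: [602.4, -148.1, 182.6]
tool_rot: [-0.394, 1.57, 3.14]
force: [0.3, 0.1, 0.1]
width: 0.2
```

{"name": "jog_arm", "arguments": {"series": [[[0,0,0],[2,0,0],1],[[0,0,0],[2,0,0],1],[[0,0,0],[2,0,0],1],[[0,0,0],[2,0,0],1],[[0,0,0],[0,0,0],1]]}}

```text
clock: 18.88
eef_pos: [603.3, -147.7, 175.3]
tool_rot: [2.817, 1.57, 0.069]
force: [0.8, 0.6, 1.8]
width: 0.2
```

```bash
python3 lever.py | grep -v plate; ls pics
```

```text
{'clock': 18.875, 'qpos': [-0.001, 0.702, 0.324, 1.687, -0.292, 0.799, -0.721], 'eef_pos': [603.321, -147.682, 175.251], 'tool_rot': [2.817, 1.57, 0.069], 'force': [0.759, 0.592, 1.754], 'width': 0.152}
 base 512 z 14.4 [array([ 533.9, -169.6]), array([235. , 109.6]), np.float64(21.4)]
    lever 17 med [72.8 10.8 67.8] p1 [42.4 -1.6 42.8] p99 [88.7 18.6 77.1] slope [ 0.815 -0.098]
    handle top 32 med [ 2.1  5.3 86.2] p1 [-11.5  -7.3  83.1] p99 [16.1 15.8 90.2] slope [-0.065 -0.05 ]
    tongue 96 med [69.5  0.7 18.7] p1 [ 33.8 -17.1  15.4] p99 [97.9 19.5 23.5] slope [-0.022  0.025]
    housing 40 med [ 8.7 15.2 46.7] p1 [-23.4 -19.3  44.4] p99 [22.1 25.3 50.2] slope [-0.011  0.02 ]
    pcb 38 med [-74.8  -5.8  24.8] p1 [-99.3 -29.3  19.9] p99 [-56.6  25.5  29.4] slope [0.034 0.034]
 base 662 z 17.4 [array([ 534.1, -176.2]), array([230.8, 109.1]), np.float64(22.3)]
    lever 82 med [71.7  0.2 68.4] p1 [ 40.6 -10.8  41.3] p99 [84.6 12.4 81.2] slope [ 0.794 -0.019]
    handle top 65 med [-2.2 -0.9 87.8] p1 [-15.6 -11.   83.5] p99 [13.7 10.4 92.6] slope [0.013 0.104]
    tongue 106 med [ 72.5 -11.6  20.8] p1 [ 34.5 -20.8  15.8] p99 [96.6 19.4 24.6] slope [-0.013  0.023]
    housing 104 med [-12.8 -10.8  48.5] p1 [-23.8 -23.1  44.8] p99 [20.5 24.7 51.6] slope [-0.01   0.008]
    pcb 94 med [-67.5  -5.1  27.9] p1 [-103.3  -25.6   24.2] p99 [-50.1  25.7  31.3] slope [ 0.002 -0.014]
 base 6720 z 16.1 [array([ 576.8, -158.4]), array([139.2, 110.3]), np.float64(22.4)]
    tongue 2411 med [84.7  0.2 19.5] p1 [ 66.8 -20.7  16.6] p99 [97.7 20.6 21. ] slope [-0.022  0.004]
    housing 161 med [18.9 -0.6 47.5] p1 [12.9 -3.5 44.4] p99 [23.8  2.9 49.1] slope [-0.078 -0.006]
a.png
b.png
c.png
d.png
e.png
scene1710.png
scene1887.png
side1710.png
side1887.png
w_225.png
wrist1710.png
wrist1887.png
```

{"name": "jog_arm", "arguments": {"series": [[[0,0,0],[1.5,0,0],1],[[0,0,0],[1.5,0,0],1],[[0,0,0],[1.5,0,0],1],[[0,0,0],[1.5,0,0],1],[[0,0,0],[0,0,0],1]]}}

```text
clock: 19.65
eef_pos: [606.2, -146.5, 170.4]
tool_rot: [2.843, 1.564, 0.096]
force: [4.4, 2.5, 7.0]
width: 0.4
```

{"name": "jog_arm", "arguments": {"series": [[[0,0,0],[1.5,0,0],1],[[0,0,0],[1.5,0,0],1],[[0,0,0],[1.5,0,0],1],[[0,0,0],[1.5,0,0],1],[[0,0,0],[1.5,0,0],1],[[0,0,0],[1.5,0,0],1]]}}

```text
clock: 20.4
eef_pos: [607.4, -146.5, 161.8]
tool_rot: [2.785, 1.562, 0.038]
force: [4.3, 3.0, 6.8]
width: 0.3
```

{"name": "jog_arm", "arguments": {"series": [[[0,0,0],[1.5,0,0],1],[[0,0,0],[1.5,0,0],1],[[0,0,0],[1.5,0,0],1],[[0,0,0],[1.5,0,0],1],[[0,0,0],[1.5,0,0],1],[[0,0,0],[1.5,0,0],1]]}}

```text
clock: 21.15
eef_pos: [606.1, -147.1, 152.1]
tool_rot: [2.727, 1.564, -0.021]
force: [4.6, 1.6, 4.8]
width: -0.2
```

```bash
python3 lever.py | grep -E "^s|^w|lever|tongue|clock"
```

```text
{'clock': 21.15, 'qpos': [0.007, 0.732, 0.31, 1.701, -0.306, 0.749, -0.711], 'eef_pos': [606.139, -147.078, 152.145], 'tool_rot': [2.727, 1.564, -0.021], 'force': [4.569, 1.575, 4.838], 'width': -0.194}
scene plate 101 z 68.0 [array([ 557.2, -138.7]), array([ 59. , 146.3]), np.float64(88.0)]
    lever 36 med [70.5  7.1 47.6] p1 [37.7 -6.2 35.9] p99 [102.3  16.8  58.4] slope [0.302 0.062]
    tongue 84 med [74.   3.1 18.3] p1 [ 35.8 -16.9  15.1] p99 [99.1 20.3 23.4] slope [-0.001  0.034]
side plate 101 z 71.1 [array([ 558.6, -165.1]), array([132.9,  62.3]), np.float64(22.4)]
    lever 57 med [73.3 -0.5 49.5] p1 [ 38.9 -10.1  39.3] p99 [88.9 11.9 57.7] slope [ 0.292 -0.059]
    tongue 106 med [ 73.5 -10.7  20.8] p1 [ 32.9 -20.6  15.3] p99 [97.6 20.  24.6] slope [-0.008  0.02 ]
wrist plate 2824 z 70.1 [array([ 590.4, -152.7]), array([65.6, 62.4]), np.float64(22.7)]
    lever 331 med [97.1  1.3 55.6] p1 [ 33.6 -11.2  36.9] p99 [ 99.9  13.  103. ] slope [ 0.283 -0.171]
    tongue 1551 med [91.7  0.2 19.5] p1 [ 70.  -20.7  15.6] p99 [97.8 20.9 20.9] slope [-0.054 -0.002]
```

The lever is going down (slope about 0.29) and the holder is still flat. Continuing.

{"name": "jog_arm", "arguments": {"series": [[[0,0,0],[1.5,0,0],1],[[0,0,0],[1.5,0,0],1],[[0,0,0],[1.5,0,0],1],[[0,0,0],[1.5,0,0],1],[[0,0,0],[1.5,0,0],1],[[0,0,0],[1.5,0,0],1]]}}

```text
clock: 22.05
eef_pos: [603.1, -147.7, 141.8]
tool_rot: [2.769, 1.571, 0.02]
force: [2.4, 0.7, 3.7]
width: -0.2
```

{"name": "jog_arm", "arguments": {"series": [[[0,0,0],[1.5,0,0],1],[[0,0,0],[1.5,0,0],1],[[0,0,0],[1.5,0,0],1],[[0,0,0],[0,0,0],1]]}}

```text
clock: 22.55
eef_pos: [602.8, -147.7, 137.2]
tool_rot: [-0.586, 1.57, 2.948]
force: [2.3, 1.2, 3.5]
width: 0.0
```

{"name": "jog_arm", "arguments": {"series": [[[0,0,0],[1,0,0],1],[[0,0,0],[1,0,0],1],[[0,0,0],[1,0,0],1],[[0,0,0],[0,0,0],1]]}}

```text
clock: 23.05
eef_pos: [603.0, -147.6, 134.3]
tool_rot: [-1.15, 1.571, 2.384]
force: [2.3, 0.3, 3.6]
width: 0.1
```

{"name": "jog_arm", "arguments": {"series": [[[0,0,0],[0.7,0,0],1],[[0,0,0],[0.7,0,0],1],[[0,0,0],[0,0,0],1]]}}

```text
clock: 23.42
eef_pos: [603.1, -147.5, 132.9]
tool_rot: [-2.309, 1.571, 1.225]
force: [2.0, 0.8, 4.0]
width: 0.1
```

{"name": "jog_arm", "arguments": {"series": [[[0,0,0],[0.7,0,0],1],[[0,0,0],[0,0,0],1]]}}

```text
clock: 23.68
eef_pos: [603.1, -147.6, 132.3]
tool_rot: [-2.83, 1.571, 0.704]
force: [3.5, 1.8, 3.0]
width: 0.2
```

{"name": "jog_arm", "arguments": {"series": [[[0,0,0],[0.7,0,0],1],[[0,0,0],[0,0,0],1]]}}

```text
clock: 23.92
eef_pos: [603.2, -147.6, 131.9]
tool_rot: [-3.084, 1.57, 0.45]
force: [3.2, 1.9, 4.9]
width: 0.1
```

{"name": "jog_arm", "arguments": {"series": [[[0,0,0],[0.7,0,0],1],[[0,0,0],[0,0,0],1]]}}

```text
clock: 24.18
eef_pos: [603.3, -147.6, 131.6]
tool_rot: [-3.133, 1.57, 0.401]
force: [1.0, 2.0, 8.7]
width: -0.2
```

{"name": "jog_arm", "arguments": {"series": [[[0,0,0],[0.7,0,0],1],[[0,0,0],[0,0,0],1]]}}

```text
clock: 24.42
eef_pos: [603.3, -147.6, 131.3]
tool_rot: [3.101, 1.57, 0.352]
force: [0.9, 2.4, 10.8]
width: 0.2
```

{"name": "jog_arm", "arguments": {"series": [[[0,0,0],[0.5,0,0],1],[[0,0,0],[0,0,0],1]]}}

```text
clock: 24.68
eef_pos: [603.4, -147.6, 131.1]
tool_rot: [3.072, 1.57, 0.323]
force: [1.3, 2.0, 12.5]
width: -0.4
```

```bash
python3 lever.py | grep -E "^s|^w|lever|tongue|clock"
```

```text
{'clock': 24.675, 'qpos': [0.015, 0.759, 0.298, 1.716, -0.316, 0.712, -0.701], 'eef_pos': [603.387, -147.629, 131.146], 'tool_rot': [3.072, 1.57, 0.323], 'force': [1.286, 2.024, 12.529], 'width': -0.351}
scene plate 87 z 68.2 [array([ 558.6, -139.1]), array([ 56.4, 138.7]), np.float64(88.5)]
    lever 43 med [78.6  6.6 34.2] p1 [33.4 -9.2 29.6] p99 [102.6  15.7  50.2] slope [-0.024  0.405]
    tongue 47 med [67.6 12.  18. ] p1 [ 33.  -14.8  15.3] p99 [99.4 20.6 23.9] slope [-0.006  0.082]
side plate 113 z 70.8 [array([ 560.2, -164.4]), array([133.6,  61.9]), np.float64(22.6)]
    lever 38 med [66.  -1.2 37.5] p1 [ 38.9 -11.2  32.4] p99 [85.   9.  43.3] slope [-0.034 -0.132]
    tongue 96 med [ 68.6 -12.   20.6] p1 [ 32.8 -20.8  15.5] p99 [96.2 20.5 24. ] slope [-0.002  0.032]
wrist plate 3271 z 69.8 [array([ 594.1, -151.2]), array([57.4, 62.3]), np.float64(22.4)]
    lever 1013 med [98.7  0.1 35.7] p1 [ 38.2 -11.6  32.5] p99 [102.9  12.9 110.7] slope [-0.019 -0.064]
    tongue 921 med [ 89.4 -10.2  18.8] p1 [ 70.8 -20.8  15.3] p99 [98.  20.9 20.4] slope [-0.055 -0.002]
```

{"name": "jog_arm", "arguments": {"series": [[[0,0,0],[0.5,0,0],1],[[0,0,0],[0.5,0,0],1],[[0,0,0],[0,0,0],1],[[0,0,0],[0,0,0],1]]}}

```text
clock: 25.32
eef_pos: [603.4, -147.7, 130.7]
tool_rot: [3.066, 1.569, 0.317]
force: [0.5, 2.5, 17.6]
width: -0.2
```

Lever level at its stop; 17.6 N. Now ease off slowly, go clear and check.

{"name": "jog_arm", "arguments": {"series": [[[0,0,0],[-0.5,0,0],1],[[0,0,0],[-0.7,0,0],1],[[0,0,0],[-1,0,0],1],[[0,0,0],[-1,0,0],1],[[0,0,0],[-1,0,0],1],[[0,0,0],[-2,0,0],1],[[0,0,0],[-4,0,0],1],[[0,0,0],[-10,0,0],1]]}}

```text
clock: 26.32
eef_pos: [602.3, -147.7, 148.7]
tool_rot: [-0.545, 1.569, 2.989]
force: [1.2, -0.2, -0.0]
width: -0.1
```

{"name": "jog_arm", "arguments": {"series": [[[0,0,0],[-30,0,0],1],[[0,0,0],[-40,0,0],1],[[0,0,0],[-30,0,0],1],[[0,0,0],[-20,0,0],1],[[0,0,0],[0,0,0],1],[[0,0,0],[0,0,0],1]]}}

```text
clock: 27.08
eef_pos: [602.5, -147.4, 268.3]
tool_rot: [-0.752, 1.569, 2.783]
force: [0.8, 0.2, -0.9]
width: -0.5
```

```bash
python3 lever.py | grep -E "^s|^w|lever|tongue|clock|housing|handle"; ls -t pics | head -3; python3 -c "
import cv2,glob,os
f=max(glob.glob('pics/wrist*'),key=os.path.getmtime); s=max(glob.glob('pics/side*'),key=os.path.getmtime)
import numpy as np
cv2.imwrite('pics/z.png',cv2.resize(np.hstack([cv2.imread(f),cv2.imread(s)]),(800,300)))"
```

```text
{'clock': 27.075, 'qpos': [-0.028, 0.597, 0.369, 1.597, -0.244, 0.995, -0.762], 'eef_pos': [602.462, -147.439, 268.254], 'tool_rot': [-0.752, 1.569, 2.783], 'force': [0.777, 0.204, -0.861], 'width': -0.501}
scene plate 96 z 68.9 [array([ 556.8, -162.6]), array([137.9,  66.3]), np.float64(22.1)]
    lever 58 med [79.   2.9 34.4] p1 [ 33.7 -16.4  23.1] p99 [102.7  17.3  39.9] slope [0.027 0.248]
    handle top 32 med [ 0.6  5.  85.3] p1 [-15.8  -8.3  83.2] p99 [16.9 19.3 89.5] slope [ 0.08  -0.026]
    tongue 58 med [73.2 11.2 17.9] p1 [ 34.9 -17.8  15.3] p99 [100.1  20.3  22.9] slope [0.013 0.063]
    housing 42 med [ 6.3 15.3 46.5] p1 [-22.6 -19.2  44.3] p99 [22.4 25.  49.8] slope [-0.029  0.013]
side plate 105 z 71.8 [array([ 558.4, -165.5]), array([130.4,  61.8]), np.float64(22.8)]
    lever 77 med [81.6 -0.5 38. ] p1 [ 40.5 -11.3  33.6] p99 [103.   11.6  43.5] slope [-0.     0.025]
    handle top 65 med [-2.2 -0.4 88. ] p1 [-16.3 -10.5  83.6] p99 [14.1 11.3 92.5] slope [-0.032  0.047]
    tongue 94 med [ 70.9 -12.3  21.3] p1 [ 33.9 -20.4  15.4] p99 [98.5 20.7 24.5] slope [-0.024  0.041]
    housing 97 med [-12.8  -9.4  48.9] p1 [-23.8 -22.8  44.8] p99 [22.2 24.8 51.8] slope [0.    0.008]
wrist plate 1726 z 70.3 [array([ 577.4, -158.1]), array([93.3, 62.2]), np.float64(22.4)]
    lever 636 med [81.7 -0.7 36.6] p1 [ 43.5 -11.7  34.9] p99 [102.1  12.1  38.7] slope [0.043 0.033]
    tongue 1368 med [62.7 -6.8 19.8] p1 [ 33.3 -20.8  17.4] p99 [97.  20.7 21.8] slope [-0.006  0.001]
wrist2707.png
side2707.png
scene2707.png
```

View pics/z.png

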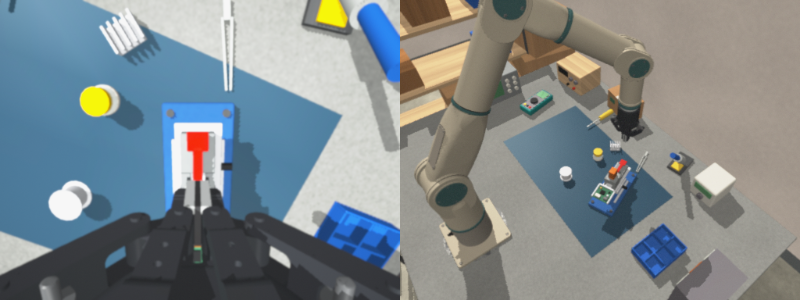

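The holder is flat on the plate with its lever level at about (197,155) in the wrist half, and the bystanders are in place. I'll check the lever angle more robustly before handing in.

Run:
```python
from h import *
B=np.array([521.5,-181.1,70.5]); a=np.radians(22.4); ex=np.array([np.cos(a),np.sin(a),0]); ey=np.array([-np.sin(a),np.cos(a),0])
def fit(q):
    k=np.ones(len(q),bool)
    for _ in range(6):
        c=np.polyfit(q[k,0],q[k,2],1); r=abs(q[:,2]-np.polyval(c,q[:,0])); k=r<2.5*max(np.median(r)*1.48,.3)
    return np.round(c[0],3),round(np.polyval(c,91),1),round(np.polyval(c,50),1),k.sum()
for n in ("wrist",)*3+("side",)*3:
    d=get_image(n); P=pts(d); hsv=cv2.cvtColor(d["img"],cv2.COLOR_RGB2HSV); h,s,v=[hsv[...,i].astype(int) for i in range(3)]
    D=P-B; L=np.stack([D@ex,D@ey,D[...,2]],-1); near=(abs(L[...,1])<21)&(L[...,0]>36)&(L[...,0]<110)&(L[...,2]>10)&(L[...,2]<60)
    red=(near&((h<=4)|(h>=174))&(s>140)).astype(np.uint8); e=cv2.erode(red,np.ones((3,3),np.uint8)) if n=="wrist" else red
    t=near&(s<70)&(abs(L[...,2]-20)<4)
    print(n,"lever slope,z91,z50",fit(L[e>0]),"tongue",fit(L[t]))
```

```text
wrist lever slope,z91,z50 (np.float64(-0.002), np.float64(36.7), np.float64(36.7), np.int64(862)) tongue (np.float64(-0.003), np.float64(19.7), np.float64(19.8), np.int64(1284))
wrist lever slope,z91,z50 (np.float64(-0.005), np.float64(36.6), np.float64(36.8), np.int64(875)) tongue (np.float64(-0.002), np.float64(19.7), np.float64(19.8), np.int64(1259))
wrist lever slope,z91,z50 (np.float64(-0.004), np.float64(36.6), np.float64(36.8), np.int64(840)) tongue (np.float64(-0.002), np.float64(19.7), np.float64(19.8), np.int64(1269))
side lever slope,z91,z50 (np.float64(0.008), np.float64(38.2), np.float64(37.8), np.int64(83)) tongue (np.float64(-0.007), np.float64(20.2), np.float64(20.5), np.int64(79))
side lever slope,z91,z50 (np.float64(-0.019), np.float64(37.5), np.float64(38.2), np.int64(82)) tongue (np.float64(0.002), np.float64(21.0), np.float64(20.9), np.int64(83))
side lever slope,z91,z50 (np.float64(-0.002), np.float64(37.8), np.float64(37.9), np.int64(82)) tongue (np.float64(-0.03), np.float64(20.2), np.float64(21.4), np.int64(83))
```

The lever is level, with a slope of about 0 relative to the tongue. Handing in.

```bash
python3 -c "
from cell import *
print(finish_job())"
```

```text
the job is handed in; nothing more can be done
None
```

I put the holder on the brass ball, pressed the latch lever down to its stop, moved clear and handed the job in at about 27.5 s. I gripped it by the orange handle, lowered it in small steps until it touched the plate, eased off and let go. Then I pressed the lever with the shut fingertips.

**Seating:** the tongue's top is about 20 mm above the plate, as it should be when home. Its slope is under 0.01 rad in the wrist view, and the socket is within about 1 mm of the measured ball axis.

**Latch:** the lever is level (slope about 0.00, pad 36.7 mm up against 37 expected). The tool force was about 12 N at most while seating the holder (allowing for its weight) and about 18 N while pressing the lever; adding the holder's weight to the latter gives about 22 N on the stand, under the 40 N limit.

**Bystanders:** they looked undisturbed in the last pictures, but I did not measure them.

**Disagreements:** the scene and side cameras differed by up to about 3 mm in height and 4 mm sideways, so I relied on the close wrist view. A first rough lever fit gave a slope of 0.04, caused by edge pixels; a cleaner fit gave zero.

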